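Park the microscope stage and lock it for transport

ROBOT

A 7-joint arm with a two-finger parallel gripper is mounted at the origin on the work surface. World frame = base frame: x ahead of the robot, y to its left, z up, the work surface at z = 0. Lengths are in m, angles in rad, forces in N, time in s.
With the tool pointing down it reaches from about 0.425 to 0.95 m from the base axis. Payload 16.7 kg.
Tool frame: the origin (TCP) lies midway between the tips of the shut fingers; the grasp point (between the pads) lies 19 mm behind it; z points along the fingers, y is the line along which they close (so a half turn about z gives the same grasp; the last joint's range is limited). The gripper opens to 94 mm and grips with 3 to 60 N. Pads are 16 mm wide; open, the fingers measure 119 mm over their backs; the gripper's body (75 mm by 177 mm) begins 78 mm behind the grasp point.
Start: joints at [1.153, 0.426, 0.074, 1.606, -0.034, 1.111, -0.067], TCP at [0.179, -0.651, 0.205] pointing down, gripper open.
Joint ranges: [-2.85, 2.85], [-0.5, 2.14], [-1.23, 1.37], [0.21, 2.46], [-1.02, 4.16], [0.16, 2.05], [-2.73, 2.73]. Speed limits (rad/s): [1.89, 1.89, 2.39, 2.39, 3.01, 3.01, 3.01].

INTERFACE

Orientations are given as a unit quaternion [w, x, y, z].
In Python, from workcell import state, vision, finish_job gives the robot as it stands. The module is installed in compiled form; this text tells all that it offers.
- The arm moves only by the tool jog_arm, never from a script. Its argument "plan" is text: rows parted by semicolons, each of 7 numbers parted by spaces: the shift along the tool's x, y, z as a fraction of full scale, then the turn, a rotation vector about the tool's x, y, z as a fraction of full scale, then the opening, from 0 (shut) to 1 (fully open). A call has exactly 10 rows; each row shifts and turns the commanded pose from where the row before left it, along the tool's axes as they then stand; what a row does not reach is not made up. Full scale, the value 1, is 40 mm for a shift and 0.15 rad for a turn. A row lasts 1/10 s, in which the tool goes at most 50 mm and 8.59 degrees, less where a joint would pass 70% of its speed; a pose out of reach is approached as far as the arm can. A call with a number of a shift or a turn outside -1 to 1 is refused whole. A call with a gripper value outside its range is refused whole. The fingers move at their own pace and stop on an object; the grip force is fixed at half the most. Time passes only in rows, so rows that do not move let the fingers close, or fill a call up. It gives the time, the measured TCP pose, the force, the opening and the grip force at its end, in the units of the state.
- state(): the state, without advancing time (a new reading comes with each control period).
- vision.capture(name): name is "side" or "top"; returns the picture (420x560x3 uint8, red, green, blue); there is no depth.
- vision.camera_info(name): a dict with "fx", "fy", "cx", "cy" (pixels), "position" and "attitude" of the camera in the world. Camera axes: x right, y down, z forward; pixel columns grow to the right and rows downward; lengths in m; the calibration is good to about 2 mm. A picture is of the moment at which its call begins. camera_info takes no time and is no camera call.
- finish_job(): hands the job in; it is judged then, once.
The state is a dict: "time": time; "qpos": joint angles; "dq": joint speeds; "tau": joint torques, N m; "eef_pos": TCP position; "orientation": TCP orientation; "ft_force": force on the tool from outside, world axes, zero at the start; "ft_torque": the same for the moment, N m; "gripper_width": opening from 0.0 (shut) to 1.0 (fully open); "finger_force": force on a finger pad.
Only numpy, scipy, OpenCV 4.12 (cv2) and the standard library are available. Lean on these libraries where they do the work, as an engineer would, in place of code of your own. Each camera call takes 0.05 s, during which the arm holds its last target. There are 200 camera calls.

TASK

Get the microscope stage ready for transport: turn its handwheel by the blue knobs, clockwise seen from above, until the yellow eyelet on the sliding carriage lines up over the hole in the dark lock block, then take the red-headed locking pin from its aluminium parking block and put it down through both holes until its head sits fully home on the eyelet. Move the carriage only with the handwheel, and leave the two bottles and the beaker standing where they are.

Things in the scene. Friction and masses are not known exactly. Their poses are not given: they have to be found in the camera images.
- stage: Fixed stage unit. Origin on the bench under its middle; y runs from the handwheel (y -110 mm) to the lock block (y +100). White base x -70..70, y -150..75, 16 high. Dark lock block 60 x 50, 40 high, with a 10.5 mm through hole. Lamp post: 24 mm diameter, 200 high, at x 85, y -10; a 16 mm thick arm at 195 height runs from it towards -x to the lamp head.
- lamp_head (a point): Centre of the underside of the fixed lamp head: a white cylinder of 44 mm diameter, 35 mm high, its underside 175 mm above the bench.
- wheel_axis (a point): Point on the vertical axis of the handwheel, 96 mm above the bench (the height at which to grip the knobs).
- wheel (a joint): Handwheel angle (rad), growing anticlockwise seen from above; 0 = eyelet exactly over the lock hole. 8 mm of carriage travel per rad; turning clockwise (towards 0) drives it from the wheel towards the lock block. Starts at 2.3 to 3.9; can be overturned (stop at -1.4). Stiff, about 0.22 N m; stays where it is left.
- knob0 (a point): Centre of the top of a blue upright knob on the handwheel: 18 mm diameter, 36 mm tall, fixed on the black rim (12 mm thick bar, top 73 mm above the bench), 55 mm from the wheel's axis; its top is 108 mm above the bench. At wheel angle q it lies in direction q from the stage's x axis.
- knob1 (a point): The same for the second knob, 120 degrees anticlockwise of knob0.
- knob2 (a point): The same for the third knob, 240 degrees anticlockwise of knob0.
- eyelet (a point): Mouth (top centre) of the 10.5 mm hole in the yellow eyelet plate (36 x 36 mm, 8 mm thick, top 52 mm above the bench) at the end of the black sliding carriage. The carriage's plate (110 x 80 mm, top of its load at 54 mm above the bench) lies between eyelet and wheel.
- lock_hole (a point): Mouth (top centre) of the hole in the lock block, 40 mm above the bench, 4 mm below the underside of the eyelet plate when this is over it.
- carriage: The sliding carriage. Origin: middle of the underside of its 110 x 80 mm black plate, 32 mm above the bench; it travels along the stage's y axis.
- pin: Loose locking pin, about 45 g. Origin at its lower tip, z along it: steel stem of 8 mm diameter, 45 mm long, lowest 7 mm tapered to 3.6 mm; above it a red head of 18 mm diameter, 36 mm tall (z 45 to 81). Starts upright in the parking block, head resting on its top. Fully home in the stage, its tip is 7 mm above the bench and its head rests on the eyelet.
- holder: Fixed aluminium parking block, 50 x 50 x 50 mm, with an 11.5 mm hole through its middle; origin under its centre. Either on the left or on the right.
- oil: Bystander: amber bottle of 38 mm diameter, 85 mm high, loose; origin under its centre.
- reagent: Bystander: tall white bottle with a blue cap, 56 mm diameter, 160 mm high, loose, near the wheel; origin under its centre.
- beaker: Bystander: glass beaker of 60 mm rim diameter, 80 mm high, loose; origin under its centre.

How it is judged:
On the way, in this order (a step that is already met when the one before it is completed fails the run):
1. the carriage is cranked until its eyelet is over the lock hole, the pin not yet in (horizontal distance between eyelet and lock_hole below 0.0025 m and horizontal distance between pin and lock_hole above 0.03 m), for 0.2 s.
2. the pin is down through the eyelet and the lock block (horizontal distance between pin and lock_hole below 0.004 m and height (world z) of pin below 0.011 m), for 0.2 s.
At the end, for the whole second after the job is handed in: The eyelet is within 3 mm of the lock hole, the pin stands through both, upright within 0.12 rad, its axis within 4 mm of the hole's and its tip lower than 10 mm above the bench (home is 7 mm), released and at rest; the wheel is at rest (horizontal distance between eyelet and lock_hole below 0.003 m and horizontal distance between pin and lock_hole below 0.004 m and height (world z) of pin below 0.01 m and angle between pin's own z axis and vertical below 0.12 rad and linear speed of pin below 0.02 m/s and velocity of joint wheel between -0.05 and 0.05 rad/s); the robot touches nothing.
It fails at once if the carriage is pushed directly with the fingers or arm (more than 25 N) instead of by the handwheel (contact force between any of the fingers, the arm and carriage above 25 N).
It fails at once if a bottle or the beaker is moved by more than 25 mm or tipped by more than 0.35 rad (distance of any of oil, reagent, beaker from where it was at the start of the episode above 0.025 m or angle between any of oil, reagent, beaker's own z axis and vertical above 0.35 rad).
It also fails if it takes over 72 s, if anything falls off the work surface, if the arm or the gripper's body presses on something with over 40 N, if the wrist force passes 120 N, or if a joint passes its speed limit or range.

## Working session

There is one attempt and no reset: what is moved stays moved. The work goes in short steps, Python scripts to look and compute and a tool call to move; the robot and the scene stay as the last step left them, time stands still between calls to the robot, and variables do not carry over. Pictures are saved under pics/ and viewed, at most 10 in all, crops included, and the job is handed in when it is done.

Besides the shell and the picture viewer there is one more tool, called as name(argument=value, ...) on one line, values as JSON. jog_arm: Moves the arm, as the interface text tells. Its arguments: {"type":"object","properties":{"plan":{"type":"string"}},"required":["plan"]}

```bash
mkdir -p pics
cat > h.py <<'E'
import numpy as np, cv2
from workcell import state, vision, finish_job
from scipy.spatial.transform import Rotation as R
def rot(q): return R.from_quat([q[1],q[2],q[3],q[0]]).as_matrix()
def att(a):
    a=np.array(a,float)
    return rot(a) if a.size==4 else a.reshape(3,3)
def ray(cam,u,v):
    i=vision.camera_info(cam)
    return np.array(i["position"]), att(i["attitude"])@np.array([(u-i["cx"])/i["fx"],(v-i["cy"])/i["fy"],1])
def at(cam,u,v,z):
    p,d=ray(cam,u,v); return p+d*(z-p[2])/d[2]
def proj(cam,P):
    i=vision.camera_info(cam); c=att(i["attitude"]).T@(np.array(P)-i["position"])
    return np.array([i["fx"]*c[0]/c[2]+i["cx"],i["fy"]*c[1]/c[2]+i["cy"]])
def snap(cam,name,crop=None,s=1):
    im=vision.capture(cam)
    if crop: im=im[crop[1]:crop[3],crop[0]:crop[2]]
    if s!=1: im=cv2.resize(im,None,fx=s,fy=s,interpolation=cv2.INTER_CUBIC)
    cv2.imwrite(f"pics/{name}.png",im[:,:,::-1])
E
python3 - <<'E'
from h import *
for c in("side","top"): snap(c,c+"0",None,1.4); print(vision.camera_info(c))
s=state();print(s); print(rot(s["orientation"]).round(3))
E
```

```text
{'fx': 433.4419424064673, 'fy': 433.4419424064673, 'cx': 289.02306848326293, 'cy': 209.62397473998823, 'position': array([ 0.39752939, -0.69166759,  0.76150817]), 'attitude': array([-0.40125588,  0.90978806, -0.09304018,  0.05121459])}
{'fx': 459.5699734405137, 'fy': 459.5699734405137, 'cx': 280.8855963421949, 'cy': 211.32769147922596, 'position': array([0.44645047, 0.00349712, 1.1032676 ]), 'attitude': array([ 0.03808901, -0.705077  ,  0.70593685, -0.05539685])}
{'time': 0.1, 'qpos': array([ 1.15349596,  0.42665686,  0.07387089,  1.60652055, -0.03410295,
        1.1107621 , -0.06707733]), 'dq': array([-0.00104252, -0.00125637, -0.00055327, -0.00174678,  0.00042914,
       -0.00052895,  0.00059551]), 'tau': array([ 1.00115390e-02, -9.37457514e+01,  3.67844716e+00, -4.55036366e+01,
       -4.84266446e-02,  1.67204003e-02,  1.32336336e-04]), 'eef_pos': array([ 0.17847926, -0.65059207,  0.20486447]), 'orientation': array([-5.31877445e-04,  9.91050337e-01,  1.33487580e-01, -1.11953061e-04]), 'ft_force': array([ 0.12076448, -0.31619081, -0.07011826]), 'ft_torque': array([-0.01072671, -0.03655269,  0.00274766]), 'finger_force': 0.0, 'gripper_width': 0.9980711006119631}
[[ 0.964  0.265 -0.   ]
 [ 0.265 -0.964  0.001]
 [-0.    -0.001 -1.   ]]
```

View pics/side0.png

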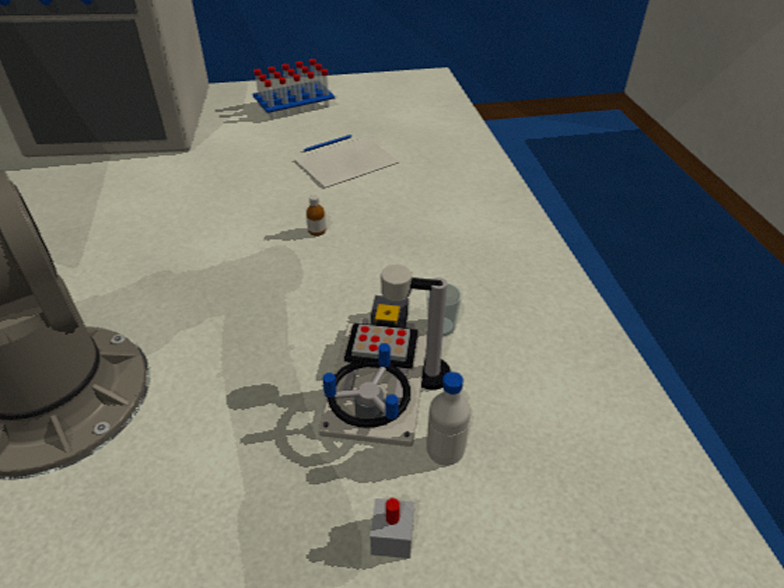

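View pics/top0.png

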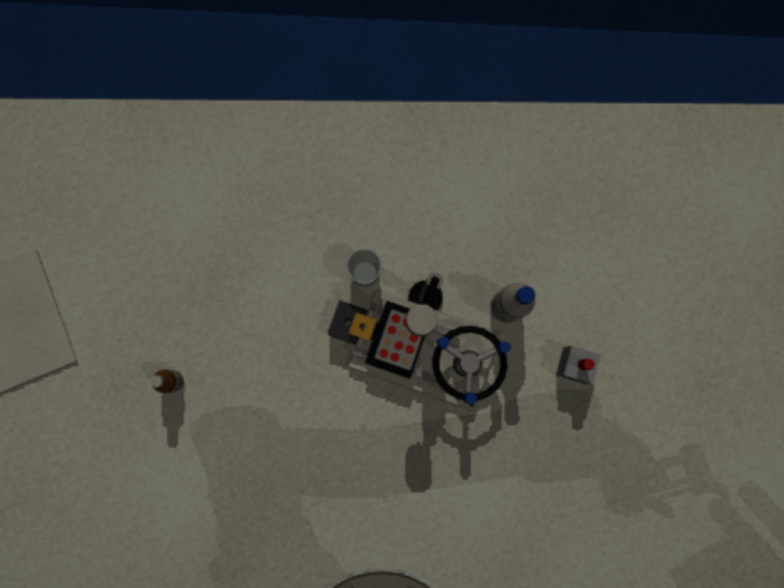

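Side: knob tops near (385,347), (330,377), (392,399), pin (392,503). Top: knobs (442,342), (504,347), (470,398); lock hole (347,323), eyelet (363,326), pin head (587,365) — all in 1.4× pixels. Refine with a crop and colour centroids.

Run:
```python
from h import *
im=cv2.imread("pics/top0.png"); im=cv2.resize(im,(560,420),interpolation=cv2.INTER_AREA)
raw=vision.capture("top")
cv2.imwrite("pics/topc.png",cv2.resize(raw[180:300,225:425],None,fx=4,fy=4,interpolation=cv2.INTER_CUBIC)[:,:,::-1])
for cam,box in(("top",(200,150,450,320)),("side",(200,180,360,400))):
    a=raw if cam=="top" else vision.capture("side")
    if cam=="side": cv2.imwrite("pics/sidec.png",cv2.resize(a[180:330,220:360],None,fx=4,fy=4,interpolation=cv2.INTER_CUBIC)[:,:,::-1])
    h=cv2.cvtColor(a,cv2.COLOR_RGB2HSV)
    for n,lo,hi in(("blue",(105,150,60),(125,255,255)),("red",(0,170,90),(8,255,255)),("yel",(15,150,100),(32,255,255))):
        m=cv2.inRange(h,lo,hi); k=np.zeros_like(m);k[box[1]:box[3],box[0]:box[2]]=1;m*=k
        N,_,st,ce=cv2.connectedComponentsWithStats(m)
        for i in range(1,N):
            if st[i,4]>12: print(cam,n,st[i],ce[i].round(1),at(cam,*ce[i],.108 if n=="blue" else .131 if n=="red" else .052).round(4))
```

```text
top blue [371 205  11  11  95] [375.8 210. ] [ 0.582  -0.2298  0.108 ]
top blue [314 241   7   7  38] [316.8 243.9] [ 0.5077 -0.0988  0.108 ]
top blue [358 244   6   7  35] [360.4 247.2] [ 0.5003 -0.1937  0.108 ]
top blue [333 281   7   7  40] [336.2 284. ] [ 0.4217 -0.1394  0.108 ]
top yel [252 225  15  17  90] [259.2 232.9] [0.5365 0.0272 0.052 ]
side blue [271 245   8  17 109] [274.3 253.1] [ 0.5041 -0.1135  0.108 ]
side blue [231 266   9  18 123] [235.3 274. ] [ 0.4205 -0.1517  0.108 ]
side blue [316 266  14  16 168] [322.9 272.6] [ 0.5868 -0.1814  0.108 ]
side blue [276 282   9  17 128] [279.8 290. ] [ 0.4969 -0.2057  0.108 ]
side red [258 233   6   4  21] [260.4 234.6] [ 0.4819 -0.0788  0.131 ]
side red [275 235   6   4  20] [277.5 236.5] [ 0.515  -0.0909  0.131 ]
side red [284 235   6   5  21] [286.5 237.4] [ 0.5324 -0.0968  0.131 ]
side red [256 239   6   5  20] [258.8 240.8] [ 0.476  -0.0954  0.131 ]
side red [265 240   6   4  22] [267.5 241.6] [ 0.4926 -0.101   0.131 ]
side red [283 242   6   4  21] [285.4 243.6] [ 0.5266 -0.1131  0.131 ]
side red [264 246   6   5  24] [266.3 247.9] [ 0.4874 -0.1172  0.131 ]
side red [276 356   9  16  77] [280.4 360.9] [ 0.4678 -0.3571  0.131 ]
side yel [268 217  18  12 166] [276.5 222.7] [0.536  0.0294 0.052 ]
```

View pics/topc.png

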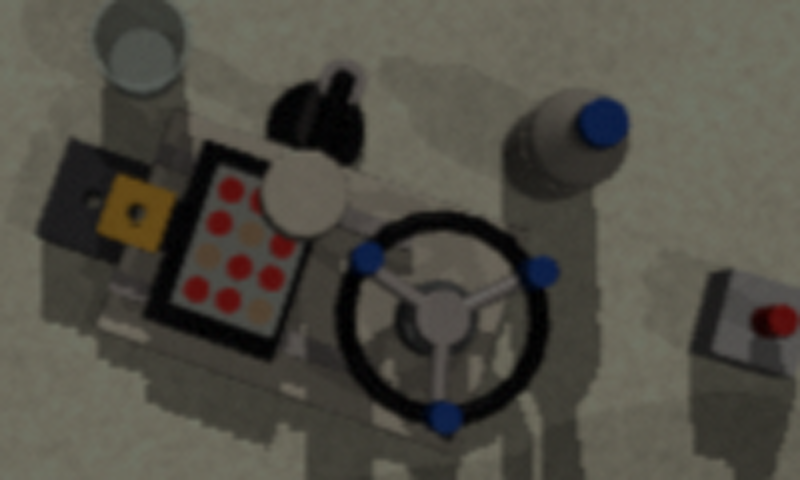

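View pics/sidec.png

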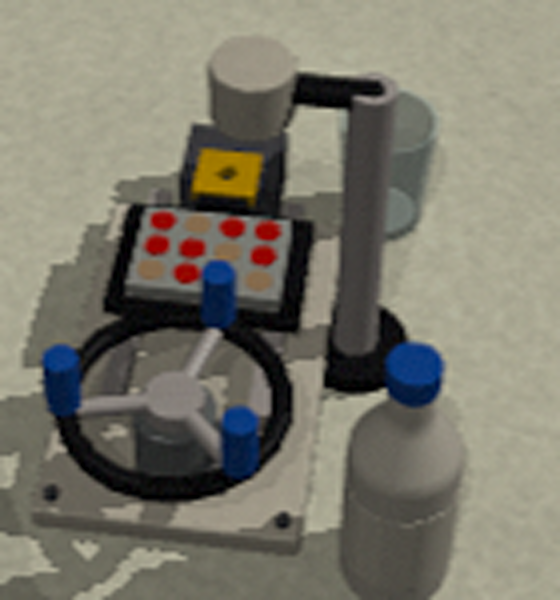

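Top crop: lock hole (93,199), eyelet hole (137,212), lamp head (303,193), knobs and reagent cap (603,123), beaker (140,50). Side crop confirms three knobs and eyelet. Now fit the stage.

```bash
cat >> h.py <<'E'
from scipy.linalg import logm, expm
def down(yaw_y):  # tool z down, y axis at world angle yaw_y (deg)
    a=np.radians(yaw_y); y=np.array([np.cos(a),np.sin(a),0]); z=np.array([0,0,-1.]); return np.c_[np.cross(y,z),y,z]
def T(Rm,p): M=np.eye(4);M[:3,:3]=Rm;M[:3,3]=p;return M
def rows(pos,yaw,n,A=None):
    s=state()
    if A is None: A=T(rot(s["orientation"]),s["eef_pos"])
    B=T(down(yaw),pos); S=np.real(expm(logm(np.linalg.inv(A)@B)/n))
    print(n,"x:",(S[:3,3]/.04).round(3),(R.from_matrix(S[:3,:3]).as_rotvec()/.15).round(3)); return B
E
python3 - <<'E'
from h import *
from scipy.optimize import least_squares
f=lambda u,v:(u/4+225,v/4+180)
k=np.array([at("top",316.8,243.9,.108),at("top",336.2,284,.108),at("top",360.4,247.2,.108)])[:,:2]
ks=np.array([at("side",u,v,.092) for u,v in((274.3,253.1),(235.3,274),(279.8,290))])[:,:2]
lock=at("top",*f(93,199),.04)[:2]; ey=at("top",*f(137,212),.052)[:2]; eys=at("side",220+228/4,180+173/4,.052)[:2]
print("knobs",k,ks,"lock",lock,"ey",ey,eys)
def pts(p,q):
    c,s=np.cos(p[2]),np.sin(p[2]);M=np.array([[c,-s],[s,c]]);return [M@np.array(x)+p[:2] for x in q]
def model(p):
    q=p[3]; L=[(55*np.cos(q+i*2*np.pi/3)/1e3,(-110+55*np.sin(q+i*2*np.pi/3))/1e3) for i in range(3)]+[(0,.1),(0,.1-.008*q)]
    return np.array(pts(p,L))
kk=(k+ks)/2
o=np.array([kk[1],kk[2],kk[0],lock,(ey+eys)/2])
r=least_squares(lambda p:(model(p)-o).ravel(),[.51,-.04,-.34,3.4]); print(r.x,"res mm",(r.fun.reshape(-1,2)*1e3).round(1))
p=r.x; print("wheel,lock,post",pts(p,[(0,-.11),(0,.1),(.085,-.01)]))
lam=at("top",*f(303,193),.21)[:2]; c,s=np.cos(p[2]),np.sin(p[2]);I=np.array([[c,s],[-s,c]])
for n,x in(("lamp",lam),("reag",at("top",*f(603,123),.16)[:2]),("beaker",at("top",*f(143,60),.0)[:2]),("pin top",at("top",587/1.4,364/1.4,.086)[:2]),("pin side",at("side",280.4,363,.07)[:2])): print(n,x,"stage",I@(x-p[:2]))
E
```

```text
knobs [[ 0.5076748  -0.09883496]
 [ 0.42159592 -0.13943723]
 [ 0.50038514 -0.1936512 ]] [[ 0.50660773 -0.09926662]
 [ 0.4211282  -0.13846861]
 [ 0.49939355 -0.19380871]] lock [0.54485332 0.05301133] ey [0.53625549 0.02723522] [0.53679305 0.02715595]
[ 0.51235845 -0.0406431  -0.33735386  3.39629111] res mm [[-0.2 -0.9]
 [-0.5 -0.5]
 [ 0.1 -0.2]
 [ 0.6  0.7]
 [-0.1  0.9]]
wheel,lock,post [array([ 0.47594941, -0.14444282]), array([0.54545758, 0.05372028]), array([ 0.58925741, -0.0782137 ])]
lamp [ 0.53200194 -0.05732023] stage [ 0.02405624 -0.00923528]
reag [ 0.57329168 -0.21740848] stage [ 0.11600645 -0.14663342]
beaker [0.63332304 0.02507799] stage [0.09239317 0.10205486]
pin top [ 0.47302379 -0.32852715] stage [ 0.05816959 -0.28467656]
pin side [ 0.47375424 -0.32847961] stage [ 0.05884313 -0.28438992]
```

Run:
```python
from h import *
B=rows([.4995,-.1942,.205],-74.6,16); rows([.4995,-.1942,.205],25.3,14,B)
```

```text
16 x: [ 0.673 -0.555  0.   ] [-0.  0. -0.]
14 x: [-0. -0.  0.] [ 0.    0.   -0.83]
```

jog_arm(plan="0.67 -0.55 0 0 0 0 0.5;0.67 -0.55 0 0 0 0 0.5;0.67 -0.55 0 0 0 0 0.5;0.67 -0.55 0 0 0 0 0.5;0.67 -0.55 0 0 0 0 0.5;0.67 -0.55 0 0 0 0 0.5;0.67 -0.55 0 0 0 0 0.5;0.67 -0.55 0 0 0 0 0.5;0.67 -0.55 0 0 0 0 0.5;0.67 -0.55 0 0 0 0 0.5")

```text
time: 1.2
eef_pos: [0.3794, -0.3666, 0.2055]
orientation: [0.0, 0.991, 0.133, 0.0]
ft_force: [0.5, -1.6, -0.2]
gripper_width: 0.502
finger_force: 0.0
```

jog_arm(plan="0.67 -0.55 0 0 0 0 0.5;0.67 -0.55 0 0 0 0 0.5;0.67 -0.55 0 0 0 0 0.5;0.67 -0.55 0 0 0 0 0.5;0.67 -0.55 0 0 0 0 0.5;0.67 -0.55 0 0 0 0 0.5;0 0 0 0 0 -0.83 0.5;0 0 0 0 0 -0.83 0.5;0 0 0 0 0 -0.83 0.5;0 0 0 0 0 -0.83 0.5")

```text
time: 2.2
eef_pos: [0.4989, -0.1979, 0.2054]
orientation: [-0.0, 0.927, 0.376, -0.0]
ft_force: [0.2, -0.0, -0.2]
gripper_width: 0.498
finger_force: 0.0
```

jog_arm(plan="0 0 0 0 0 -0.83 0.5;0 0 0 0 0 -0.83 0.5;0 0 0 0 0 -0.83 0.5;0 0 0 0 0 -0.83 0.5;0 0 0 0 0 -0.83 0.5;0 0 0 0 0 -0.83 0.5;0 0 0 0 0 -0.83 0.5;0 0 0 0 0 -0.83 0.5;0 0 0 0 0 -0.83 0.5;0 0 0 0 0 -0.83 0.5")

```text
time: 3.2
eef_pos: [0.4989, -0.198, 0.2054]
orientation: [-0.0, 0.534, 0.846, -0.0]
ft_force: [-0.0, -0.3, -0.2]
gripper_width: 0.499
finger_force: 0.0
```

Run:
```python
from h import *
s=state();print(s["eef_pos"],s["qpos"].round(2),s["gripper_width"],s["time"]); rows([.4995,-.1942,.078],25.3,5)
```

```text
[ 0.49885324 -0.19804829  0.20541943] [ 0.66  0.23 -0.46  1.89  0.12  1.04  0.59] 0.4991704662852926 3.2
5 x: [0.016 0.011 0.637] [-0.    -0.     0.005]
```

jog_arm(plan="0.08 0.06 0 0 0 0.02 0.5;0 0 0.6 0 0 0 0.5;0 0 0.7 0 0 0 0.5;0 0 0.8 0 0 0 0.5;0 0 0.7 0 0 0 0.5;0 0 0.38 0 0 0 0.5;0 0 0 0 0 0 0;0 0 0 0 0 0 0;0 0 0 0 0 0 0;0 0 0 0 0 0 0")

```text
time: 4.2
eef_pos: [0.5005, -0.1944, 0.0795]
orientation: [0.001, 0.537, 0.843, 0.0]
ft_force: [5.5, 1.1, -0.2]
gripper_width: 0.192
finger_force: 3.1
```

Run:
```python
from h import *
s=state();a=s["eef_pos"];print(a,s["ft_force"],s["gripper_width"],s["finger_force"])
print("yaw y",np.degrees(np.arctan2(*rot(s["orientation"])[1::-1,1])),"rad",np.linalg.norm(a[:2]-[.47595,-.14444]),np.degrees(np.arctan2(a[1]+.14444,a[0]-.47595)))
```

```text
[ 0.50051564 -0.19435087  0.07947539] [ 5.50075167  1.13056452 -0.17527433] 0.19168423469276324 3.0516350269317627
yaw y 25.000870858900207 rad 0.05562881502438195 -63.79404267958374
```

jog_arm(plan="0 0 0 0 0 0 0;0.007 -0.138 0 0 0 0.667 0;0.007 -0.138 0 0 0 0.667 0;0.007 -0.138 0 0 0 0.667 0;0.007 -0.138 0 0 0 0.667 0;0.007 -0.138 0 0 0 0.667 0;0.007 -0.138 0 0 0 0.667 0;0.007 -0.138 0 0 0 0.667 0;0.007 -0.138 0 0 0 0.667 0;0.007 -0.138 0 0 0 0.667 0")

```text
time: 5.2
eef_pos: [0.4523, -0.194, 0.0794]
orientation: [0.001, 0.852, 0.524, 0.001]
ft_force: [-0.2, -2.9, 8.8]
gripper_width: 0.185
finger_force: 30.0
```

```bash
cat >> h.py <<'E'
def rep():
    s=state();a=s["eef_pos"];print(a.round(4),s["ft_force"].round(1),s["gripper_width"],s["finger_force"],s["qpos"].round(2),s["time"])
    print("yaw y",np.degrees(np.arctan2(*rot(s["orientation"])[1::-1,1])),"rad",np.linalg.norm(a[:2]-[.47595,-.14444]),"dir stage",np.degrees(np.arctan2(a[1]+.14444,a[0]-.47595))+19.33)
E
python3 -c "from h import *; rep()"
```

```text
[ 0.4523 -0.194   0.0794] [-0.2 -2.9  8.8] 0.18504990736401775 30.003746151924133 [ 0.49  0.3  -0.25  2.11  0.11  0.73 -0.3 ] 5.2
yaw y -26.810296366395214 rad 0.054934960191259694 dir stage -96.13006958962649
```

jog_arm(plan="0.007 -0.138 0 0 0 0.667 0;0.007 -0.138 0 0 0 0.667 0;0.007 -0.138 0 0 0 0.667 0;0.007 -0.138 0 0 0 0.667 0;0.007 -0.138 0 0 0 0.667 0;0.007 -0.138 0 0 0 0.667 0;0.007 -0.138 0 0 0 0.667 0;0.007 -0.138 0 0 0 0.667 0;0.007 -0.138 0 0 0 0.667 0;0.007 -0.138 0 0 0 0.667 0")

```text
time: 6.2
eef_pos: [0.4206, -0.1503, 0.0793]
orientation: [0.0, 0.999, 0.051, -0.0]
ft_force: [-11.4, -1.8, 22.9]
gripper_width: 0.183
finger_force: 30.0
```

```bash
python3 -c "from h import *; rep()"
```

```text
[ 0.4206 -0.1503  0.0793] [-11.4  -1.8  22.9] 0.1832338346966192 30.003342926502228 [ 0.27  0.23 -0.09  2.21  0.03  0.7  -1.3 ] 6.2
yaw y -84.15921718730208 rad 0.055669469496537546 dir stage -154.62810432558535
```

jog_arm(plan="0 0 0 0 0 0 0.5;0 0 0 0 0 0 0.5;0 0 0 0 0 0 0.5;0 0 -0.2 0 0 0 0.5;0 0 -0.6 0 0 0 0.5;0 0 -0.8 0 0 0 0.5;0 0 -0.8 0 0 0 0.5;0 0 -0.3 0 0 0 0.5;0 0 0 0 0 0 0.5;0 0 0 0 0 0 0.5")

```text
time: 7.2
eef_pos: [0.4212, -0.1499, 0.1858]
orientation: [-0.0, 0.999, 0.053, -0.0]
ft_force: [-0.7, -1.1, -0.6]
gripper_width: 0.5
finger_force: 0.0
```

Run:
```python
from h import *
rep(); p=state()["eef_pos"]; p[2]=.185
raw=vision.capture("top"); h=cv2.cvtColor(raw,cv2.COLOR_RGB2HSV)
N,_,st,ce=cv2.connectedComponentsWithStats(cv2.inRange(h[150:320,200:450],(105,150,60),(125,255,255)))
for i in range(1,N):
    if st[i,4]>8:
        w=at("top",ce[i][0]+200,ce[i][1]+150,.108); print(st[i],w,np.degrees(np.arctan2(w[1]+.1442,w[0]-.4766))+19.33)
rows([.5083,-.1889,.185],36,14)
B=rows([.5083,-.1889,.185],-84.16,3);rows([.5083,-.1889,.185],36,14,B)
```

```text
[ 0.4212 -0.1499  0.1858] [-0.7 -1.1 -0.6] 0.4997412655874882 0.0 [ 0.28  0.08 -0.09  2.11  0.01  0.95 -1.27] 7.2
yaw y -83.88064752323811 rad 0.055036316645746076 dir stage -155.00873511072064
[171  55  11  11  97] [ 0.58190126 -0.22961824  0.108     ] -19.71826189442482
[154  90   7   7  32] [ 0.51032899 -0.1864803   0.108     ] -32.08898758743781
[114  95   4   7  22] [ 0.49850731 -0.09569442  0.108     ] 85.0239192760909
14 x: [0.015 0.206 0.001] [-0.001  0.    -0.996]
3 x: [0.69  0.401 0.002] [-0.001  0.003  0.011]
14 x: [-0. -0.  0.] [ 0.     0.    -0.999]
```

jog_arm(plan="0.35 0.2 0 0 0 -0.5 0.45;0.7 0.4 0 0 0 0 0.45;0.7 0.4 0 0 0 0 0.45;0.35 0.2 0 0 0 0 0.45;0 0 0 0 0 -1 0.45;0 0 0 0 0 -1 0.45;0 0 0 0 0 -1 0.45;0 0 0 0 0 -1 0.45;0 0 0 0 0 -1 0.45;0 0 0 0 0 -1 0.45")

```text
time: 8.25
eef_pos: [0.5116, -0.1828, 0.1847]
orientation: [-0.001, 0.856, 0.518, -0.001]
ft_force: [-0.2, -0.3, -0.3]
gripper_width: 0.45
finger_force: 0.0
```

jog_arm(plan="0 0 0 0 0 -1 0.45;0 0 0 0 0 -1 0.45;0 0 0 0 0 -1 0.45;0 0 0 0 0 -1 0.45;0 0 0 0 0 -1 0.45;0 0 0 0 0 -1 0.45;0 0 0 0 0 -1 0.45;0 0 0 0 0 -0.6 0.45;0 0 0 0 0 0 0.45;0 0 0 0 0 0 0.45")

```text
time: 9.25
eef_pos: [0.5119, -0.1829, 0.1853]
orientation: [-0.001, 0.445, 0.895, 0.0]
ft_force: [-0.3, 0.0, -0.8]
gripper_width: 0.454
finger_force: 0.0
```

Run:
```python
from h import *
rep(); rows([.5096,-.1879,.185],37.7,1);
```

```text
[ 0.5119 -0.1829  0.1853] [-0.3  0.  -0.8] 0.4536145454223284 0.0 [ 0.54  0.26 -0.37  1.9   0.11  1.    0.77] 9.25
yaw y 37.12246973440767 rad 0.05263858451745031 dir stage -27.62274794251048
1 x: [-0.065 -0.121  0.008] [-0.004 -0.01  -0.067]
```

jog_arm(plan="-0.065 -0.12 0 0 0 -0.067 0.45;0 0 0.5 0 0 0 0.45;0 0 0.7 0 0 0 0.45;0 0 0.7 0 0 0 0.45;0 0 0.5 0 0 0 0.45;0 0 0.26 0 0 0 0.45;0 0 0 0 0 0 0;0 0 0 0 0 0 0;0 0 0 0 0 0 0;0 0 0 0 0 0 0")

```text
time: 10.25
eef_pos: [0.5108, -0.1882, 0.0809]
orientation: [0.001, 0.439, 0.898, 0.0]
ft_force: [0.1, 0.8, 4.0]
gripper_width: 0.184
finger_force: 30.0
```

```bash
python3 -c "from h import *; rep()"
```

```text
[ 0.5108 -0.1882  0.0809] [0.1 0.8 4. ] 0.1840643216231829 30.001550316810608 [ 0.52  0.39 -0.34  1.99  0.18  0.79  0.73] 10.25
yaw y 37.861699320099476 rad 0.05592356566147228 dir stage -32.18592196216375
```

jog_arm(plan="0.007 -0.138 0 0 0 0.667 0;0.007 -0.138 0 0 0 0.667 0;0.007 -0.138 0 0 0 0.667 0;0.007 -0.138 0 0 0 0.667 0;0.007 -0.138 0 0 0 0.667 0;0.007 -0.138 0 0 0 0.667 0;0.007 -0.138 0 0 0 0.667 0;0.007 -0.138 0 0 0 0.667 0;0.007 -0.138 0 0 0 0.667 0;0.007 -0.138 0 0 0 0.667 0")

```text
time: 11.25
eef_pos: [0.4583, -0.1965, 0.0809]
orientation: [0.001, 0.817, 0.576, 0.001]
ft_force: [0.5, 0.8, 5.2]
gripper_width: 0.184
finger_force: 30.0
```

jog_arm(plan="0.007 -0.138 0 0 0 0.667 0;0.007 -0.138 0 0 0 0.667 0;0.007 -0.138 0 0 0 0.667 0;0.007 -0.138 0 0 0 0.667 0;0.007 -0.138 0 0 0 0.667 0;0 0 0 0 0 0 0;0 0 0 0 0 0 0;0 0 0 0 0 0 0;0 0 0 0 0 0 0;0 0 0 0 0 0 0")

```text
time: 12.25
eef_pos: [0.4348, -0.1809, 0.0808]
orientation: [-0.0, 0.934, 0.358, -0.0]
ft_force: [-6.9, 4.3, 13.7]
gripper_width: 0.184
finger_force: 30.0
```

```bash
cat >> h.py <<'E'
def yel():
    for cam,b in(("top",(200,150,450,320)),("side",(200,150,360,300))):
        h=cv2.cvtColor(vision.capture(cam)[b[1]:b[3],b[0]:b[2]],cv2.COLOR_RGB2HSV)
        N,_,st,ce=cv2.connectedComponentsWithStats(cv2.inRange(h,(15,150,80),(32,255,255)))
        for i in range(1,N):
            if st[i,4]>25: print(cam,st[i],at(cam,ce[i][0]+b[0],ce[i][1]+b[1],.052).round(4))
E
python3 - <<'E'
from h import *
rep(); yel(); snap("top","t2",(225,180,365,290),5)
E
```

```text
[ 0.4348 -0.1809  0.0808] [-6.9  4.3 13.7] 0.1843228298635702 30.002963840961456 [ 0.3   0.26 -0.04  2.16  0.02  0.71 -0.6 ] 12.25
yaw y -48.092945228578834 rad 0.05500143512131602 dir stage -119.1662023425239
top [ 39  70  18  19 197] [0.5458 0.0542 0.052 ]
side [ 69  61  18  12 117] [0.5413 0.0485 0.052 ]
```

View pics/t2.png

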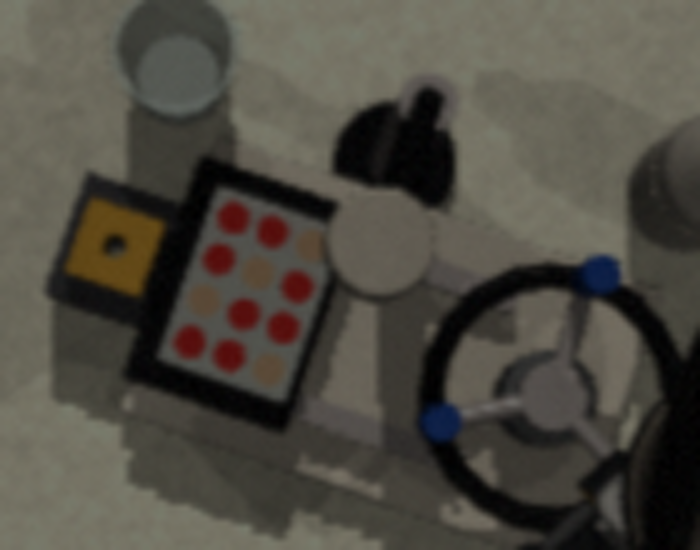

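Eyelet hole is at (114,245) in the crop, i.e. over the lock block's hole; knob direction gives q ≈ 0.01. Release and lift, then check again.

jog_arm(plan="0 0 0 0 0 0 0.5;0 0 0 0 0 0 0.5;0 0 0 0 0 0 0.5;0 0 -0.2 0 0 0 0.5;0 0 -0.6 0 0 0 0.5;0 0 -0.8 0 0 0 0.5;0 0 -0.8 0 0 0 0.5;0 0 -0.6 0 0 0 0.5;0 0 -0.2 0 0 0 0.5;0 0 0 0 0 0 0.5")

```text
time: 13.4
eef_pos: [0.4355, -0.1814, 0.2091]
orientation: [0.001, 0.934, 0.357, 0.001]
ft_force: [-0.5, -0.4, -0.9]
gripper_width: 0.499
finger_force: 0.0
```

Run:
```python
from h import *
rep(); yel()
for cam,z,b in(("top",.108,(290,210,380,310)),("side",.092,(215,235,300,310))):
    h=cv2.cvtColor(vision.capture(cam)[b[1]:b[3],b[0]:b[2]],cv2.COLOR_RGB2HSV)
    N,_,st,ce=cv2.connectedComponentsWithStats(cv2.inRange(h,(105,150,60),(125,255,255)))
    for i in range(1,N):
        if st[i,4]>8:
            w=at(cam,ce[i][0]+b[0],ce[i][1]+b[1],z); print(cam,st[i],w.round(4),np.degrees(np.arctan2(w[1]+.1442,w[0]-.4762))+19.33)
print(at("top",247.8,229,.052))
p=state()["eef_pos"]
for y in(-19.3,-109.3,-48): B=rows([.4734,-.3285,.2],y,8); rows([.4734,-.3285,.05],y,5,B)
```

```text
[ 0.4355 -0.1814  0.2091] [-0.5 -0.4 -0.9] 0.4992730508640533 0.0 [ 0.3   0.09 -0.04  2.04  0.    1.01 -0.59] 13.4
yaw y -48.1169598168028 rad 0.05476068776633698 dir stage -118.21383486537381
top [ 39  70  18  19 201] [0.5458 0.0542 0.052 ]
side [54 42 15  8 31] [0.5159 0.1337 0.052 ]
top [81  0  9  6 47] [ 0.577  -0.2286  0.108 ] -20.592292910747524
top [52 22  7  6 36] [ 0.5281 -0.1603  0.108 ] 2.0798109014137296
top [20 51  7  7 35] [ 0.4644 -0.0901  0.108 ] 121.65117342523041
side [36 22  7  5 21] [ 0.4639 -0.1082  0.092 ] 128.24448426568281
side [ 71  31   9  18 132] [ 0.5273 -0.1605  0.092 ] 1.6806014344093114
side [ 25  47  10  17 136] [ 0.4341 -0.181   0.092 ] -119.45681531548466
[0.54546874 0.05349396 0.052     ]
8 x: [-0.308  0.371  0.021] [-0.001  0.    -0.419]
5 x: [-0.    0.    0.75] [0. 0. 0.]
8 x: [-0.003  0.5    0.021] [-0.001  0.001  0.89 ]
5 x: [0.   0.   0.75] [0. 0. 0.]
8 x: [-0.217  0.424  0.021] [-0.001  0.001 -0.002]
5 x: [-0.    0.    0.75] [0. 0. 0.]
```

jog_arm(plan="-0.308 0.371 0.02 0 0 -0.419 0.45;-0.308 0.371 0.02 0 0 -0.419 0.45;-0.308 0.371 0.02 0 0 -0.419 0.45;-0.308 0.371 0.02 0 0 -0.419 0.45;-0.308 0.371 0.02 0 0 -0.419 0.45;-0.308 0.371 0.02 0 0 -0.419 0.45;-0.308 0.371 0.02 0 0 -0.419 0.45;-0.308 0.371 0.02 0 0 -0.419 0.45;0 0 0 0 0 0 0.45;0 0 0 0 0 0 0.45")

```text
time: 14.6
eef_pos: [0.4734, -0.3285, 0.2003]
orientation: [-0.001, 0.816, 0.578, -0.0]
ft_force: [0.5, 0.3, -0.1]
gripper_width: 0.447
finger_force: 0.0
```

Run:
```python
from h import *
rep(); B=rows([.4734,-.3285,.2],-19.33,1); rows([.4734,-.3285,.06],-19.33,6,B); print(proj("side",[.4734,-.3285,.086]),proj("top",[.4734,-.3285,.086]))
```

```text
[ 0.4734 -0.3285  0.2003] [ 0.5  0.3 -0.1] 0.44744819807275066 0.0 [ 0.49  0.27  0.01  1.84 -0.    1.04  0.16] 14.6
yaw y -19.388010498687134 rad 0.18409702907425374 dir stage -71.4528977445269
1 x: [ 0.    -0.001  0.006] [-0.014 -0.003 -0.007]
6 x: [0.    0.    0.583] [0. 0. 0.]
[280.24466468 358.27806425] [419.26635641 259.8295962 ]
```

jog_arm(plan="0 0 0.5 0 0 0 0.45;0 0 0.7 0 0 0 0.45;0 0 0.8 0 0 0 0.45;0 0 0.7 0 0 0 0.45;0 0 0.5 0 0 0 0.45;0 0 0.3 0 0 0 0.45;0 0 0 0 0 0 0.45;0 0 0 0 0 0 0;0 0 0 0 0 0 0;0 0 0 0 0 0 0")

```text
time: 15.6
eef_pos: [0.4745, -0.3291, 0.0625]
orientation: [0.001, 0.816, 0.578, 0.0]
ft_force: [-0.2, 0.2, 0.9]
gripper_width: 0.232
finger_force: 0.0
```

jog_arm(plan="0 0 0 0 0 0 0;0 0 0 0 0 0 0;0 0 -0.1 0 0 0 0;0 0 -0.3 0 0 0 0;0 0 -0.5 0 0 0 0;0 0 -0.7 0 0 0 0;0 0 -0.7 0 0 0 0;0 0 -0.7 0 0 0 0;0 0 -0.5 0 0 0 0;0 0 0 0 0 0 0")

```text
time: 16.6
eef_pos: [0.4752, -0.3296, 0.2052]
orientation: [0.002, 0.816, 0.578, 0.001]
ft_force: [-0.3, -0.3, 0.1]
gripper_width: 0.183
finger_force: 30.0
```

Run:
```python
from h import *
rep(); rows([.5455,.0537,.185],-19.33,14)
s=state();p=s["eef_pos"]
u=proj("side",p).astype(int); print(u,proj("side",p-[0,0,.062]))
snap("side","s3",(u[0]-50,u[1]-60,u[0]+50,u[1]+60),5)
```

```text
[ 0.4752 -0.3296  0.2052] [-0.3 -0.3  0.1] 0.1831040933568879 29.994585514068604 [ 0.49  0.27  0.01  1.83 -0.    1.04  0.16] 16.6
yaw y -19.31492333380531 rad 0.18519461837562967 dir stage -70.91077219958159
14 x: [ 0.688 -0.108  0.036] [0.002 0.    0.   ]
[281 318] [281.65215819 340.41088108]
```

View pics/s3.png

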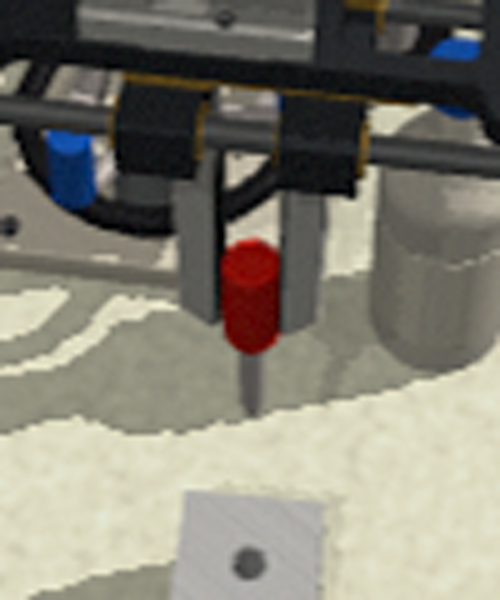

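Pin is held upright: tip at crop (252,412), as predicted from the TCP. Raise to clear the lamp head and carry over it.

jog_arm(plan="0 0 -0.5 0 0 0 0;0 0 -0.8 0 0 0 0;0 0 -0.8 0 0 0 0;0 0 -0.4 0 0 0 0;0.3 -0.05 0 0 0 0 0;0.6 -0.1 0 0 0 0 0;0.7 -0.11 0 0 0 0 0;0.7 -0.11 0 0 0 0 0;0.7 -0.11 0 0 0 0 0;0.7 -0.11 0 0 0 0 0")

```text
time: 17.65
eef_pos: [0.5, -0.1793, 0.2998]
orientation: [-0.001, 0.815, 0.579, -0.001]
ft_force: [0.4, 0.2, -1.1]
gripper_width: 0.186
finger_force: 30.0
```

jog_arm(plan="0.7 -0.11 0 0 0 0 0;0.7 -0.11 0 0 0 0 0;0.7 -0.11 0 0 0 0 0;0.7 -0.11 0 0 0 0 0;0.7 -0.11 0 0 0 0 0;0.7 -0.11 0 0 0 0 0;0.7 -0.11 0 0 0 0 0;0.7 -0.11 0 0 0 0 0;0.4 -0.06 0 0 0 0 0;0 0 0 0 0 0 0")

```text
time: 18.65
eef_pos: [0.5436, 0.0607, 0.2997]
orientation: [-0.001, 0.814, 0.58, -0.001]
ft_force: [0.8, 0.7, -0.7]
gripper_width: 0.184
finger_force: 30.0
```

Run:
```python
from h import *
rep(); B=rows([.5455,.0537,.305],-19.33,2); rows([.5455,.0537,.122],-19.33,6,B)
```

```text
[0.5436 0.0607 0.2997] [ 0.8  0.7 -0.7] 0.18368562182863635 29.994667768478394 [ 0.02  0.16 -0.28  1.76  0.05  1.23 -0.61] 18.65
yaw y -19.066705270478153 rad 0.21599435404284595 dir stage 91.08857085379634
2 x: [-0.075  0.051 -0.066] [-0.008  0.001  0.015]
6 x: [0.    0.    0.762] [0. 0. 0.]
```

jog_arm(plan="-0.075 0.05 0 -0.008 0 0.015 0;-0.075 0.05 0 -0.008 0 0.015 0;0 0 0.6 0 0 0 0;0 0 0.8 0 0 0 0;0 0 0.9 0 0 0 0;0 0 0.9 0 0 0 0;0 0 0.7 0 0 0 0;0 0 0.5 0 0 0 0;0 0 0 0 0 0 0;0 0 0 0 0 0 0")

```text
time: 19.65
eef_pos: [0.5467, 0.0496, 0.1259]
orientation: [0.001, 0.817, 0.576, 0.001]
ft_force: [1.1, -0.5, -0.2]
gripper_width: 0.183
finger_force: 30.0
```

Run:
```python
from h import *
rep(); rows([.5455,.0537,.122],-19.33,1)
p=state()["eef_pos"]; print(proj("side",p-[0,0,.0575]),proj("side",[.5455,.0537,.052]))
snap("side","s4",(230,160,330,260),6); snap("top","t4",(200,180,300,280),6)
```

```text
[0.5467 0.0496 0.1259] [ 1.1 -0.5 -0.2] 0.18347306061680205 29.994571208953857 [ 0.02  0.32 -0.27  1.95  0.11  0.88 -0.65] 19.65
yaw y -19.628560417828005 rad 0.20657819490396323 dir stage 89.28802924576541
1 x: [ 0.085 -0.064  0.098] [ 0.015  0.001 -0.035]
[279.32203192 211.21384846] [278.45846519 215.20038171]
```

View pics/s4.png

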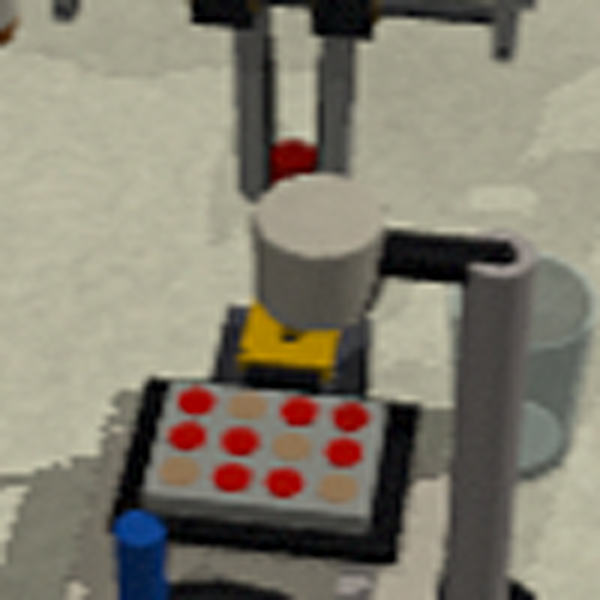

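The lamp head hides the tip in this view; the hole is visible at (292,335). Correct the offset, then descend by the numbers with force watching.

jog_arm(plan="0.085 -0.064 0 0.015 0 -0.035 0;0 0 0 0 0 0 0;0 0 0 0 0 0 0;0 0 0 0 0 0 0;0 0 0 0 0 0 0;0 0 0 0 0 0 0;0 0 0 0 0 0 0;0 0 0 0 0 0 0;0 0 0 0 0 0 0;0 0 0 0 0 0 0")

```text
time: 20.75
eef_pos: [0.5454, 0.0545, 0.1255]
orientation: [0.0, 0.815, 0.579, 0.0]
ft_force: [0.5, -0.5, -2.3]
gripper_width: 0.184
finger_force: 30.0
```

Run:
```python
from h import *
rep(); rows([.5455,.0537,.122],-19.33,1)
```

```text
[0.5454 0.0545 0.1255] [ 0.5 -0.5 -2.3] 0.18414093154111633 29.99454438686371 [ 0.01  0.32 -0.27  1.95  0.11  0.88 -0.66] 20.75
yaw y -19.263724911361514 rad 0.21070630744292934 dir stage 90.07574961950263
1 x: [-0.018  0.008  0.087] [ 0.001 -0.     0.008]
```

View pics/t4.png

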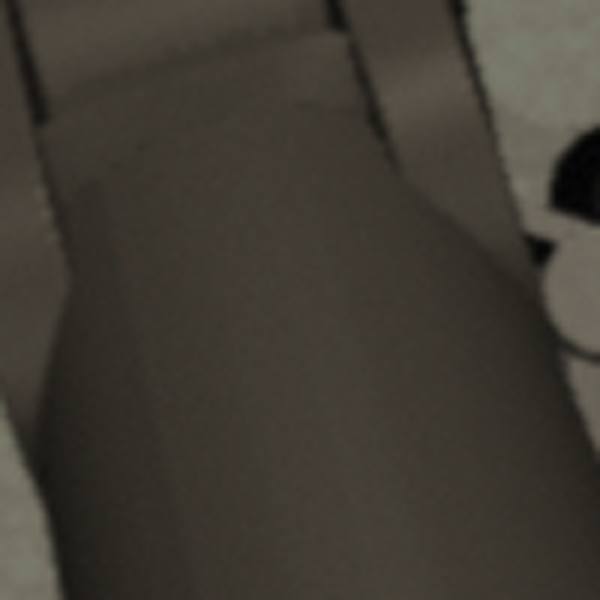

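The top view is blocked by the arm. Descend slowly.

jog_arm(plan="-0.018 0.008 0 0 0 0.008 0;0 0 0.1 0 0 0 0;0 0 0.1 0 0 0 0;0 0 0.1 0 0 0 0;0 0 0.1 0 0 0 0;0 0 0.08 0 0 0 0;0 0 0.08 0 0 0 0;0 0 0.05 0 0 0 0;0 0 0 0 0 0 0;0 0 0 0 0 0 0")

```text
time: 21.75
eef_pos: [0.5455, 0.054, 0.1011]
orientation: [-0.0, 0.816, 0.578, 0.0]
ft_force: [0.5, 2.8, -2.4]
gripper_width: 0.184
finger_force: 30.0
```

Run:
```python
from h import *
rep(); print(state()["ft_torque"]);rows([.5455,.0537,.0665],-19.33,1)
```

```text
[0.5455 0.054  0.1011] [ 0.5  2.8 -2.4] 0.18426865557873837 29.99221533536911 [ 0.01  0.36 -0.27  1.97  0.13  0.83 -0.67] 21.75
yaw y -19.316595268330982 rad 0.210269770397488 dir stage 90.00811974499855
[ 9.33664754e-01 -4.30054608e-01  6.08664400e-04]
1 x: [-0.007  0.002  0.864] [ 0.001 -0.002  0.002]
```

Tip is inside the eyelet with little force; continue.

jog_arm(plan="-0.007 0.002 0.07 0 0 0 0;0 0 0.07 0 0 0 0;0 0 0.07 0 0 0 0;0 0 0.07 0 0 0 0;0 0 0.07 0 0 0 0;0 0 0.07 0 0 0 0;0 0 0.07 0 0 0 0;0 0 0.07 0 0 0 0;0 0 0 0 0 0 0;0 0 0 0 0 0 0")

```text
time: 22.75
eef_pos: [0.5457, 0.0539, 0.0784]
orientation: [-0.0, 0.816, 0.578, 0.0]
ft_force: [3.5, 6.0, -3.5]
gripper_width: 0.189
finger_force: 30.0
```

Run:
```python
from h import *
rep(); print(state()["ft_torque"]);rows([.5455,.0537,.0655],-19.33,1)
```

```text
[0.5457 0.0539 0.0784] [ 3.5  6.  -3.5] 0.18903567859987772 29.992869794368744 [ 0.    0.39 -0.26  1.99  0.14  0.78 -0.68] 22.75
yaw y -19.31110937970206 rad 0.21022877428548337 dir stage 89.94561582872352
[ 1.59934447 -0.95720159  0.03807936]
1 x: [-0.006 -0.004  0.324] [ 0.003 -0.005  0.002]
```

jog_arm(plan="0.015 0 0.06 0 0 0 0;0 0 0.06 0 0 0 0;0 0 0.06 0 0 0 0;0 0 0.06 0 0 0 0;0 0 0.05 0 0 0 0;0 0 0.04 0 0 0 0;0 0 0.02 0 0 0 0;0 0 0 0 0 0 0;0 0 0 0 0 0 0;0 0 0 0 0 0 0")

```text
time: 23.75
eef_pos: [0.5459, 0.0543, 0.0645]
orientation: [-0.0, 0.816, 0.578, 0.0]
ft_force: [2.5, 5.9, 0.5]
gripper_width: 0.186
finger_force: 30.0
```

Run:
```python
from h import *
rep(); print(state()["ft_torque"])
```

```text
[0.5459 0.0543 0.0645] [2.5 5.9 0.5] 0.18637291808311546 29.99792218208313 [-0.    0.41 -0.26  2.    0.15  0.75 -0.69] 23.75
yaw y -19.314053744014416 rad 0.2106912655483298 dir stage 89.94816352859614
[ 1.54503192 -0.80832187 -0.02259167]
```

jog_arm(plan="0 0 0.02 0 0 0 0;0 0 0 0 0 0 0;0 0 0 0 0 0 0.35;0 0 0 0 0 0 0.35;0 0 0 0 0 0 0.35;0 0 -0.2 0 0 0 0.35;0 0 -0.5 0 0 0 0.35;0 0 -0.8 0 0 0 0.35;0 0 -0.9 0 0 0 0.35;0 0 -0.9 0 0 0 0.35")

```text
time: 24.75
eef_pos: [0.5452, 0.0538, 0.1977]
orientation: [-0.0, 0.816, 0.578, -0.0]
ft_force: [0.7, -0.1, 0.5]
gripper_width: 0.35
finger_force: 0.0
```

jog_arm(plan="0.5 -0.3 -0.5 0 0 0 0.35;0.8 -0.3 0 0 0 0 0.35;0.8 -0.3 0 0 0 0 0.35;0.8 -0.3 0 0 0 0 0.35;0.8 -0.3 0 0 0 0 0.35;0.3 0 0 0 0 0 0.35;0 0 0 0 0 0 0.35;0 0 0 0 0 0 0.35;0 0 0 0 0 0 0.35;0 0 0 0 0 0 0.35")

```text
time: 25.75
eef_pos: [0.5422, 0.2235, 0.216]
orientation: [0.0, 0.816, 0.578, -0.0]
ft_force: [-0.9, -0.6, -0.3]
gripper_width: 0.351
finger_force: 0.0
```

Run:
```python
from h import *
rep()
a=vision.capture("side")[160:260,230:330]; b=vision.capture("top")[180:280,200:300]
cv2.imwrite("pics/f.png",cv2.resize(np.hstack([a,b]),None,fx=4,fy=4,interpolation=cv2.INTER_CUBIC)[:,:,::-1])
for c,o in(("side",(230,160)),("top",(200,180))): print(c,(proj(c,[.5455,.0537,.088])-o)*4+([400,0] if c=="top" else [0,0]),(proj(c,[.5455,.0537,.052])-o)*4)
```

```text
[0.5422 0.2235 0.216 ] [-0.9 -0.6 -0.3] 0.3513481942583299 0.0 [-0.2   0.3  -0.36  1.78  0.12  1.09 -0.95] 25.75
yaw y -19.42618428288 rad 0.373848658273936 dir stage 99.12023889351052
side [193.96457686 175.85212681] [193.83386074 220.80152686]
top [587.77209867 189.84456665] [190.84033804 195.94585154]
```

View pics/f.png

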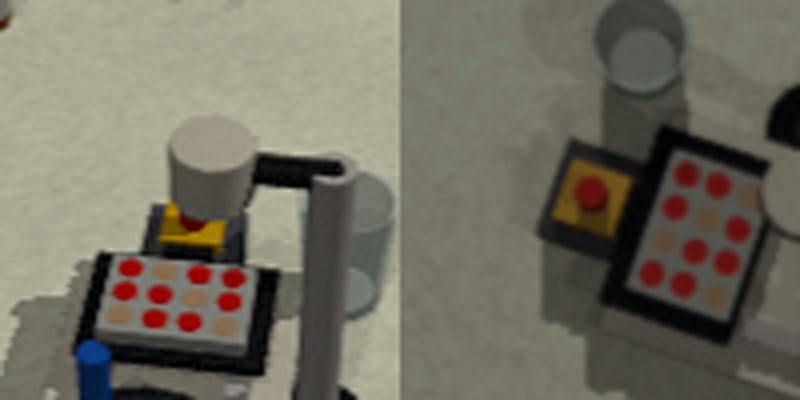

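The red head sits on the eyelet: base edge at (193,229) in the side half, top at (591,193) in the top half, close to the predicted (588,190). Nothing else has moved.

```bash
python3 -c "from h import *; print(finish_job())"
```

```text
the job is handed in; nothing more can be done
None
```

I cranked the handwheel until the eyelet was over the lock hole, put the pin down through both holes until its head sat on the eyelet, and handed the job in at about 26 s; the call returned no verdict.

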